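# Move the painted panel to the other folding hook

### The job

The painted wooden panel must move to the other hook of the low hanging board. Swing the folded hook fully out to its stop first, then hang the panel on it, settled down in the notch of its arm, and once the first hook is empty, fold that one flat against the board again. Handle the hooks gently, and leave the pot, the jar and the tin where they are.

Things in the scene. Friction and masses are not known exactly. Their poses are not given: they have to be found in the camera images.
- board: low upright plank fixed to the table, 460 mm long (its y), 18 mm thick (x), on two feet (30 mm wide, 120 mm along x, 20 mm high, 200 mm either side of the middle). Its flat top edge is 186 mm above the table. Origin: middle of its underside. x points out of the hanging face, which looks away from the robot and is 9 mm from the origin
- bracketA: steel plate, 50 mm wide, 60 mm high, 3 mm thick, on the hanging face; carries hook A, on which the panel hangs at the start. Origin: on the face, at the height of the top of the hook's arm, 190 mm above the table (the plate lies below it). x points out of the face, y along the board, z up. Either bracket may be the left one; they are 180 mm apart
- hingeA (a point): nominal point on hook A's upright hinge axis, at the height of the arm's top, 24 mm out from the face. The hook is roughly fitted: its true axis lies up to 8 mm nearer to or farther from the face and up to 5 mm to either side along it, which this reading does not show. The hinge barrel is 16 mm across and stands 4 mm above the arm
- notchA (a point): where the middle of hook A's notch floor would be with the hook fully out, if the hook were fitted at its nominal place (it shares the fitting error of the hinge). The notch, 16 mm long and 4 mm deep, is cut in the arm's top, centred 45 mm from the hinge axis. The panel's top strip settles in it, and sits in this one at the start
- hookA (a joint): hook A's angle, rad: 0 folded flat (arm along the board, to the bracket's -y), pi/2 fully out at its stop (arm along +x); opens anticlockwise from above. Starts out. Steel arm 8 mm wide, 12 high; at its end, 85 mm from the axis, a round pin, 10 mm thick, up 18 mm above the arm's top. Stiff: about 5 N at the pin turns it, it stays where left. Over 25 N on a hook or bracket damages it
- bracketB: the same plate for hook B, the empty, folded one at the start; same frame
- hingeB (a point): nominal point on hook B's upright hinge axis, at the height of the arm's top, 24 mm out from the face. The hook is roughly fitted: its true axis lies up to 8 mm nearer to or farther from the face and up to 5 mm to either side along it, which this reading does not show. The hinge barrel is 16 mm across and stands 4 mm above the arm; drawn apart from hook A's
- notchB (a point): where the middle of hook B's notch floor would be with the hook fully out, if the hook were fitted at its nominal place (it shares the fitting error of the hinge). The notch, 16 mm long and 4 mm deep, is cut in the arm's top, centred 45 mm from the hinge axis. The panel's top strip settles in it
- hookB (a joint): the same for hook B, an identical hook that starts folded or a little ajar (0 to 0.25 rad)
- panel_grip (a point): grip point of the dark wooden painting panel: mid-thickness, 12 mm below the middle of its top edge. The panel is 10 mm thick (its x), 110 mm wide (y), 196 mm high (z), 0.1 to 0.2 kg. It hangs parallel to the board, the hook's arm through its carrying hole. The hole's top edge is 40 mm below this point, the panel's lower edge 184 mm below it
- panel_hole (a point): middle of the top edge of the panel's carrying hole, mid-thickness. The hole is 40 mm wide and 44 mm high, right through. Settled in a hook's notch, this point is 186 mm above the table; resting on the arm beside the notch it would be at 190 mm
- panel: the panel itself; origin at the middle of its lower edge, axes as for the grip point
- pot: white cup, 64 mm across, 55 mm high, standing on the table in front of the hanging face; to be left alone. Origin: middle of its underside
- jar: amber glass jar with a black cap, 52 mm across, 60 mm high; to be left alone. Origin: middle of its underside
- tin: flat metal box with a pale lid, 73 x 103 x 32 mm; to be left alone. Origin: middle of its underside
Mind the look-alikes: they are no part of the job. There is more than one size of the panel; the job needs the smaller.

How it is judged:
On the way, in this order (a step that is already met when the one before it is completed fails the run):
1. hook B is swung fully out to its stop while the panel still hangs on hook A (value of joint hookB above 1.54 rad and distance of panel_hole from where it was at the start of the episode below 0.03 m), for 0.2 s.
2. the panel hangs from hook B, settled in its notch and let go (height (world z) of panel_hole between 0.182 and 0.1885 m and x of panel_hole in the frame of bracketB between 0.055 and 0.083 m and y of panel_hole in the frame of bracketB between -0.03 and 0.03 m and contact force between the fingers and panel below 0.1 N), for 0.3 s.
At the end, for the whole second after the job is handed in: Hook A is folded flat (within 0.03 rad of its stop); hook B stands out (beyond 1.45 rad) and the panel hangs from it at rest, upright within 0.25 rad, settled in the notch (the hole's top edge 182 to 188.5 mm above the table, 55 to 83 mm out from the face and within 30 mm of the bracket's middle) (value of joint hookA below 0.03 rad and value of joint hookB above 1.45 rad and height (world z) of panel_hole between 0.182 and 0.1885 m and x of panel_hole in the frame of bracketB between 0.055 and 0.083 m and y of panel_hole in the frame of bracketB between -0.03 and 0.03 m and angle between panel_hole's own z axis and vertical below 0.25 rad and linear speed of panel below 0.05 m/s); the robot touches nothing.
It fails at once if hook A or its bracket is loaded with more than 25 N (contact force between mountA and anything else above 25 N).
It fails at once if hook B or its bracket is loaded with more than 25 N (contact force between mountB and anything else above 25 N).
It fails at once if the pot, the jar or the tin is disturbed (distance of any of pot, jar, tin from where it was at the start of the episode above 0.02 m).
It also fails if it takes over 72 s, if anything falls off the work surface, if the arm or the gripper's body presses on something with over 40 N, if the wrist force passes 120 N, or if a joint passes its speed limit or range.

### The arm

A 7-joint arm with a two-finger parallel gripper is mounted at the origin on the work surface. World frame = base frame: x ahead of the robot, y to its left, z up, the work surface at z = 0. Lengths are in m, angles in rad, forces in N, time in s.
With the tool pointing down it reaches from about 0.4 to 0.85 m from the base axis. Payload 6.9 kg.
Tool frame: the origin (TCP) lies at the very end of the fingers, on their centre line; the grasp point (between the pads) lies 19 mm behind it; z points along the fingers, y is the direction in which the jaws open and shut (so a half turn about z gives the same grasp; the last joint's range is limited). The gripper opens to 85 mm and grips with 20 to 120 N. Pads are 22 mm wide; open, the fingers measure 114 mm over their backs; the gripper's body (76 mm by 85 mm) begins 54 mm behind the grasp point. The pads swing forward as they close: fully open they stand 13 mm farther back than shut.
Start: joints at [1.286, 0.507, -0.238, 1.5, 0.126, 1.149, -0.155], TCP at [0.238, -0.578, 0.231] pointing down, gripper open.
Joint ranges: [-3.08, 3.08], [-0.24, 2.05], [-1.43, 1.35], [0, 2.5], [-1.52, 4.66], [0.17, 1.96], [-2.89, 2.89]. Speed limits (rad/s): [2.39, 2.39, 3.14, 3.14, 3.14, 3.14, 3.14].

### API

Orientations are given as a 3x3 rotation matrix whose columns are the frame's x, y, z axes.
In Python, from bench import state, grab_frame, camera_params, job, spotter gives the robot as it stands.
- The arm moves only by the shell command python3 -m creep 'ROWS' [OPENING] [FORCE]. ROWS is JSON, a list of rows, each a list of 6 numbers: the shift along the tool's x, y, z in cm, then the turn, a rotation vector about the tool's x, y, z in rad. In form: [[tx, ty, tz, ax, ay, az], ...]. A call has exactly 5 rows; each row shifts and turns the commanded pose from where the row before left it, along the tool's axes as they then stand; what a row does not reach is not made up. A row lasts 1/8 s, in which the tool goes at most 62.5 mm and 10.7 degrees, less where a joint would pass 70% of its speed; a pose out of reach is approached as far as the arm can. A call is refused whole if a number of a shift passes 6.25 or a number of a turn 0.188, either way. A call with a gripper value outside its range is refused whole. OPENING is the finger opening in cm, from 0 to 8.54, set as the call begins (- or left out, the last holds). The fingers move at their own pace and stop on an object; FORCE is the grip in N (left out, the last holds). Time passes only in rows, so rows that do not move let the fingers close, or fill a call up. It gives the time, the measured TCP pose, the force and the opening at its end, in the units of the state.
- state(): the state, without advancing time (a new reading comes with each control period).
- grab_frame(name): name is "scene" or "top" or "wrist"; returns the picture (400x640x3 uint8, blue, green, red); there is no depth.
- camera_params(name): a dict with "vertical_fov" (degrees; the focal length in pixels is half the picture's height over the tangent of half this angle, whatever the lens; pixels are square), "cx", "cy" (the principal point, pixels), "world_from_camera" (4x4, takes a point from camera to world coordinates). Camera axes: x right, y down, z forward; pixel columns grow to the right and rows downward; lengths in m; the calibration is good to about 2 mm. The wrist camera is an equidistant fisheye: a pixel r from the principal point sees the ray r / f radians off the axis. A picture is of the moment at which its call begins: read the wrist's pose just before it. camera_params takes no time and is no camera call; for the wrist camera it gives the pose at the moment of the call.
- job.hand_in(): hands the job in, once; it reports no verdict.
Trained networks look in the newest picture that a camera, given by its name, has taken for a name from the list of things; names that differ only in an ending like _2 or _b are one class to them, and where a whole thing is asked for, a point or a joint stands for the part that bears it (a point fixed in the world has none). Each returns a list of dicts, best first, with "score" (0 to 1); they miss things now and then, are a little off and sometimes report something else, mostly with a low value. They report only what shows in the picture. A call takes as long as a camera call. They do not tell look-alikes from the thing itself.
- spotter.boxes_of(name, camera): "location" ([row, column] in pixels, amid what is visible of it).
- spotter.outline_of(name, camera): "mask" (400x640 bool, what is visible of it) and "location" ([row, column] in pixels, amid what is visible of it).
- spotter.spot_point(name, camera): "location" ([row, column] in pixels: a listed point, or the origin of a listed thing).
The state is a dict: "time_s": time; "joint_positions": joint angles; "joint_vel": joint speeds; "effort": joint torques, N m; "tcp_pos": TCP position; "orientation": TCP orientation; "force": force on the tool from outside, world axes, zero at the start; "ft_torque": the same for the moment, N m; "width": finger opening in m.
Only numpy, scipy, OpenCV 4.12 (cv2) and the standard library are available. Lean on these libraries where they do the work, as an engineer would, in place of code of your own. Each camera call takes 0.05 s, during which the arm holds its last target.

## Working session

There is one attempt and no reset: what is moved stays moved. The work goes in short steps, Python scripts to look and compute and a shell command to move; the robot and the scene stay as the last step left them, time stands still between calls to the robot, and variables do not carry over. Pictures are saved under pics/ and viewed, and the job is handed in when it is done.

```bash
ls; mkdir -p pics
python3 - <<'E'
from bench import state, grab_frame, camera_params, job, spotter
import cv2,json
s=state();print(s['time_s'],s['tcp_pos'],s['orientation'],s['force'],s['width'])
for n in ['scene','top','wrist']:
    f=grab_frame(n);cv2.imwrite(f'pics/a_{n}.png',f)
    p=camera_params(n);print(n,p)
print(state()['time_s'])
E
```

```text
pics
0.0 [ 0.23783372 -0.57742789  0.23039209] [[ 9.24592663e-01  3.80956563e-01 -7.10340116e-04]
 [ 3.80957225e-01 -9.24591071e-01  1.71562589e-03]
 [-3.19518602e-06 -1.85686431e-03 -9.99998276e-01]] [ 0.02271224 -0.90681765 -0.65369122] 0.08555844312605822
scene {'vertical_fov': 56.42941229275275, 'cx': 319.80156178624236, 'cy': 195.07930540528423, 'world_from_camera': array([[ 0.55898024,  0.71666557, -0.41705102,  0.85506954],
       [ 0.82913099, -0.47757762,  0.29062248, -0.23914157],
       [ 0.00910488, -0.50824215, -0.86116608,  0.76076775],
       [ 0.        ,  0.        ,  0.        ,  1.        ]])}
top {'vertical_fov': 54.314195546312064, 'cx': 320.26011858334545, 'cy': 203.55465574878, 'world_from_camera': array([[ 0.02816775, -0.98872447,  0.14707308,  0.45676313],
       [-0.99894776, -0.03317023, -0.03167204, -0.01040746],
       [ 0.03619337, -0.14602619, -0.98861843,  0.97762992],
       [ 0.        ,  0.        ,  0.        ,  1.        ]])}
wrist {'vertical_fov': 65.70646984690485, 'cx': 317.3306366189174, 'cy': 201.4073848825193, 'world_from_camera': array([[ 0.38126294, -0.87942217, -0.285053  ,  0.31005264],
       [-0.92446296, -0.36355459, -0.11487515, -0.54745411],
       [-0.00260858,  0.30731858, -0.95160311,  0.37317973],
       [ 0.        ,  0.        ,  0.        ,  1.        ]])}
0.15
```

View pics/a_scene.png

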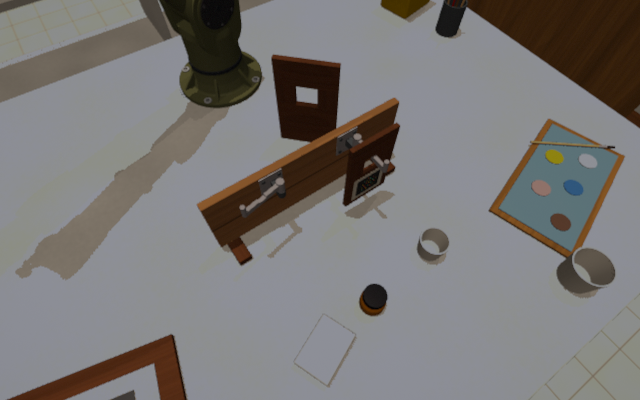

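View pics/a_top.png

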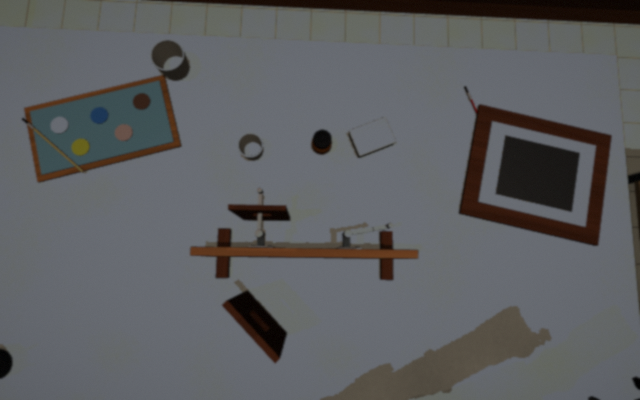

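View pics/a_wrist.png

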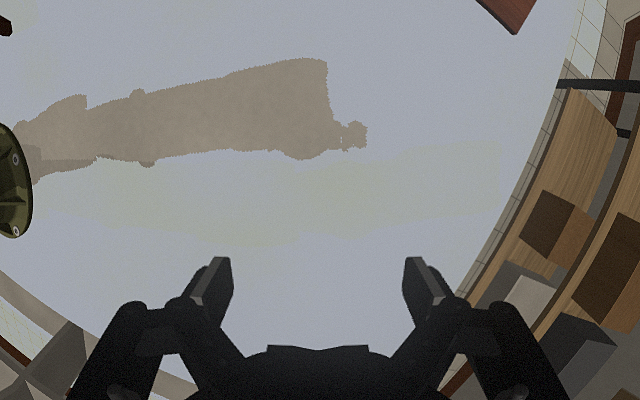

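The scene view shows the board from (210,210) to (395,110). The panel hangs on hook A at about (370,165), and hook B is folded at about (265,195). A second panel behind the board at (308,100) is the look-alike. Next I'll measure points in both fixed cameras.

```bash
cat > h.py <<'E'
import numpy as np,cv2
from bench import state, grab_frame, camera_params, job, spotter
from scipy.optimize import least_squares
def f(p): return 200/np.tan(np.radians(p['vertical_fov'])/2)
def proj(n,X,p=None):
    p=p or camera_params(n);T=np.linalg.inv(p['world_from_camera']);c=T[:3,:3]@np.array(X)+T[:3,3]
    if n=='wrist':
        r=np.hypot(c[0],c[1]);th=np.arctan2(r,c[2]);k=f(p)*th/max(r,1e-9);return np.array([p['cx']+k*c[0],p['cy']+k*c[1]])
    return np.array([p['cx']+f(p)*c[0]/c[2],p['cy']+f(p)*c[1]/c[2]])
def ray(n,u,v,p=None):
    p=p or camera_params(n);x=(u-p['cx'])/f(p);y=(v-p['cy'])/f(p)
    if n=='wrist':
        th=np.hypot(x,y);k=np.sin(th)/max(th,1e-9);d=np.array([x*k,y*k,np.cos(th)])
    else: d=np.array([x,y,1.])
    T=p['world_from_camera'];d=T[:3,:3]@d;return T[:3,3],d/np.linalg.norm(d)
def atz(n,u,v,z,p=None):
    o,d=ray(n,u,v,p);return o+d*(z-o[2])/d[2]
def tri(obs):
    A=np.zeros((3,3));b=np.zeros(3)
    for n,u,v in obs:
        o,d=ray(n,u,v);P=np.eye(3)-np.outer(d,d);A+=P;b+=P@o
    X=np.linalg.solve(A,b);return X,[np.round(proj(n,X)-[u,v],1) for n,u,v in obs]
E
python3 - <<'E'
from h import *
np.set_printoptions(precision=4,suppress=True)
f1=grab_frame('scene');f2=grab_frame('top')
def best(nm,c):
    l=spotter.spot_point(nm,c);return [(round(d['score'],2),np.round(d['location'],1).tolist()) for d in l[:3]]
for nm in ['board','bracketA','bracketB','hingeA','hingeB','notchA','notchB','panel_grip','panel_hole','pot','jar','tin']:
    a=best(nm,'scene');b=best(nm,'top');print(nm,a,b)
    if a and b: print('   ',*tri([('scene',a[0][1][1],a[0][1][0]),('top',b[0][1][1],b[0][1][0])]))
cv2.imwrite('pics/b_scene.png',cv2.resize(f1[90:270,190:410],None,fx=3.6,fy=3.3,interpolation=2))
g=cv2.convertScaleAbs(f2[170:300,180:430],alpha=2)
cv2.imwrite('pics/b_top.png',cv2.resize(g,None,fx=3.2,fy=3.2,interpolation=2))
print(state()['time_s'])
E
```

```text
board [(0.57, [195.1, 309.7])] [(0.67, [250.7, 307.2])]
    [ 0.483  -0.0107  0.0213] [array([-0.9,  0. ]), array([-0.7, -0.5])]
bracketA [(0.77, [133.1, 345.2])] [(0.5, [247.3, 258.1])]
    [0.4803 0.0855 0.1749] [array([ 1.4, -0.1]), array([1.2, 0.8])]
bracketB [(0.71, [172.3, 268.5])] [(0.6, [247.7, 353.8])]
    [ 0.4876 -0.1022  0.1955] [array([-1.9,  0.1]), array([-1.5, -0.8])]
hingeA [(0.53, [137.0, 352.4])] [(0.52, [237.9, 259.5])]
    [0.5004 0.0848 0.183 ] [array([ 0.2, -0. ]), array([0.2, 0.1])]
hingeB [(0.75, [180.4, 278.6])] [(0.54, [236.4, 351.8])]
    [ 0.511  -0.0967  0.1936] [array([-2.7,  0.1]), array([-2.1, -1.2])]
notchA [] []
notchB [] []
panel_grip [(0.86, [65.8, 304.0]), (0.66, [142.5, 378.7]), (0.28, [305.6, 374.3])] [(0.73, [331.4, 250.8]), (0.72, [209.5, 259.5]), (0.33, [250.6, 348.7])]
    [0.3264 0.0851 0.2347] [array([ 0.5, -0. ]), array([0.5, 0.3])]
panel_hole [(0.81, [152.7, 370.6]), (0.75, [83.6, 307.4])] [(0.8, [323.6, 255.0]), (0.75, [210.9, 258.0])]
    [ 0.3646  0.1664 -0.0413] [array([-30.6,  -8.2]), array([-20. , -27.7])]
pot [(0.58, [248.2, 432.3])] [(0.63, [154.0, 252.1]), (0.51, [218.7, 267.2])]
    [ 0.7309  0.1431 -0.0041] [array([-3.3,  0.1]), array([-2. , -1.9])]
jar [(0.78, [304.9, 372.0])] [(0.82, [145.5, 319.1]), (0.75, [208.1, 260.2])]
    [ 0.7576 -0.0351 -0.0121] [array([ 0.2, -0. ]), array([0.1, 0.1])]
tin [(0.74, [351.2, 323.8])] [(0.86, [139.5, 371.3]), (0.74, [235.1, 350.1])]
    [ 0.7761 -0.1695  0.0004] [array([-0.5,  0. ]), array([-0.3, -0.2])]
1.45
```

```bash
ls pics
```

```text
a_scene.png
a_top.png
a_wrist.png
b_scene.png
b_top.png
```

View pics/b_scene.png

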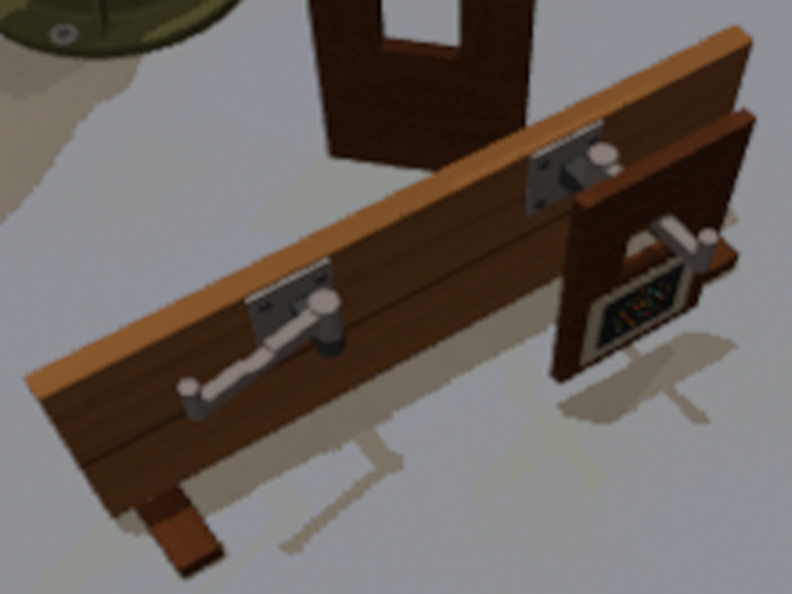

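View pics/b_top.png

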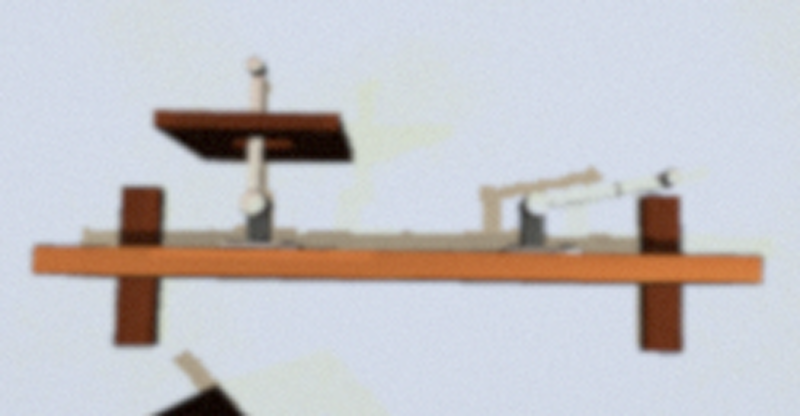

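Run:
```python
from h import *
np.set_printoptions(precision=4,suppress=True)
S=lambda x,y:('scene',190+x/3.6,90+y/3.3)
T=lambda x,y:('top',180+x/3.2,170+y/3.2)
for n,s,t,z in [('hingeB',S(324,299),T(535,200),.194),('pinB',S(190,385),T(672,177),.208),('hingeA',S(604,152),T(252,200),.194),('pinA',S(709,236),T(256,64),.208),
 ('board L face top',S(737,28),T(33,247),.186),('board R back',S(28,380),T(762,282),.186),('board R front',S(45,398),T(762,256),.186),('panel near R',S(580,205),T(336,112),.238),('panel near L',S(752,118),T(155,112),.238)]:
    X,r=tri([s,t]);print(n,'tri',X,np.concatenate(r),'s@z',atz(*s,z)[:2],'t@z',atz(*t,z)[:2])
```

```text
hingeB tri [ 0.5162 -0.0912  0.1952] [-0.1  0.  -0.1 -0. ] s@z [ 0.5156 -0.0907] t@z [ 0.5162 -0.0915]
pinB tri [ 0.5328 -0.1744  0.2068] [-0.8  0.  -0.6 -0.3] s@z [ 0.5341 -0.1734] t@z [ 0.5321 -0.1753]
hingeA tri [0.5112 0.0866 0.1955] [-0.6  0.  -0.4 -0.3] s@z [0.5109 0.0884] t@z [0.5107 0.0858]
pinA tri [0.5956 0.0873 0.2081] [-0.9  0.1 -0.7 -0.5] s@z [0.5963 0.0889] t@z [0.5946 0.086 ]
board L face top tri [0.4756 0.2155 0.1957] [ 1.7 -0.2  1.4  1. ] s@z [0.4677 0.2198] t@z [0.4778 0.2212]
board R back tri [ 0.4702 -0.237   0.1808] [-1.3  0.  -1.1 -0.5] s@z [ 0.4749 -0.235 ] t@z [ 0.4692 -0.2377]
board R front tri [ 0.4868 -0.2354  0.1845] [-1.8  0.1 -1.4 -0.6] s@z [ 0.4894 -0.2328] t@z [ 0.4856 -0.2378]
panel near R tri [0.561  0.0322 0.2389] [ 0.7 -0.1  0.5  0.4] s@z [0.5599 0.0316] t@z [0.5617 0.0332]
panel near L tri [0.5587 0.1412 0.2363] [-0.3  0.  -0.2 -0.2] s@z [0.5599 0.1405] t@z [0.5582 0.1404]
```

```bash
cat >> h.py <<'E'
def go(x,y,z,yaw=None):
    s=state();R=s['orientation'];p=s['tcp_pos'];d=R.T@(np.array([x,y,z])-p)*100
    a=np.arctan2(R[1,0],R[0,0]);print('t',round(s['time_s'],2),'p',np.round(p,4),'yaw',round(a,3),'zax',np.round(R[:,2],3),'F',np.round(s['force'],1),'w',round(s['width'],4));print('delta cm',np.round(d,2), 'turn z',None if yaw is None else round(a-yaw,3))
E
python3 -m creep '[[4,-2.66,-0.2,0,0,0],[4,-2.66,-0.2,0,0,0],[4,-2.66,-0.2,0,0,0],[4,-2.66,-0.2,0,0,0],[4,-2.66,-0.2,0,0,0]]' 0 20; python3 -c "
from h import *;go(.509,-.179,.24,.195)"
```

```text
time_s: 2.08
tcp_pos: [0.3732, -0.3774, 0.2416]
orientation: [[0.925, 0.381, 0.0], [0.381, -0.925, -0.0], [0.0, 0.001, -1.0]]
force: [0.4, -0.8, 0.3]
width: 0.0001
t 2.08 p [ 0.3732 -0.3774  0.2416] yaw 0.391 zax [ 0. -0. -1.] F [ 0.4 -0.8  0.3] w 0.0001
delta cm [ 20.12 -13.17   0.16] turn z 0.196
```

```bash
python3 -m creep '[[4,-2.63,0,0,0,0],[4,-2.63,0,0,0,0],[4,-2.63,0,0,0,0],[4,-2.63,0,0,0,0],[4.1,-2.63,0,0,0,0]]' ; python3 -m creep '[[0,0,0,0,0,0.1],[0,0,0,0,0,0.096],[0,0,1.5,0,0,0],[0,0,1.5,0,0,0],[0,0,1.3,0,0,0]]'
python3 - <<'E'
from h import *;go(.509,-.179,.197,.195)
f=grab_frame('scene');cv2.imwrite('pics/c.png',cv2.resize(f[90:270,190:410],None,fx=3.6,fy=3.3,interpolation=2))
f=grab_frame('top');cv2.imwrite('pics/c2.png',cv2.resize(cv2.convertScaleAbs(f[150:300,230:430],alpha=2),None,fx=4,fy=4,interpolation=2))
f=grab_frame('wrist');cv2.imwrite('pics/c3.png',f)
E
```

```text
time_s: 2.7
tcp_pos: [0.5088, -0.1794, 0.2415]
orientation: [[0.925, 0.381, 0.0], [0.381, -0.925, -0.0], [0.0, 0.001, -1.0]]
force: [0.4, -0.3, -1.1]
width: -0.0
time_s: 3.32
tcp_pos: [0.5075, -0.1806, 0.1967]
orientation: [[0.981, 0.194, -0.001], [0.194, -0.981, 0.001], [-0.001, -0.001, -1.0]]
force: [0.0, -0.5, -0.2]
width: 0.0
t 3.33 p [ 0.5075 -0.1806  0.1967] yaw 0.196 zax [-0.001  0.001 -1.   ] F [ 0.  -0.5 -0.2] w 0.0
delta cm [ 0.18 -0.13 -0.03] turn z 0.001
```

View pics/c.png

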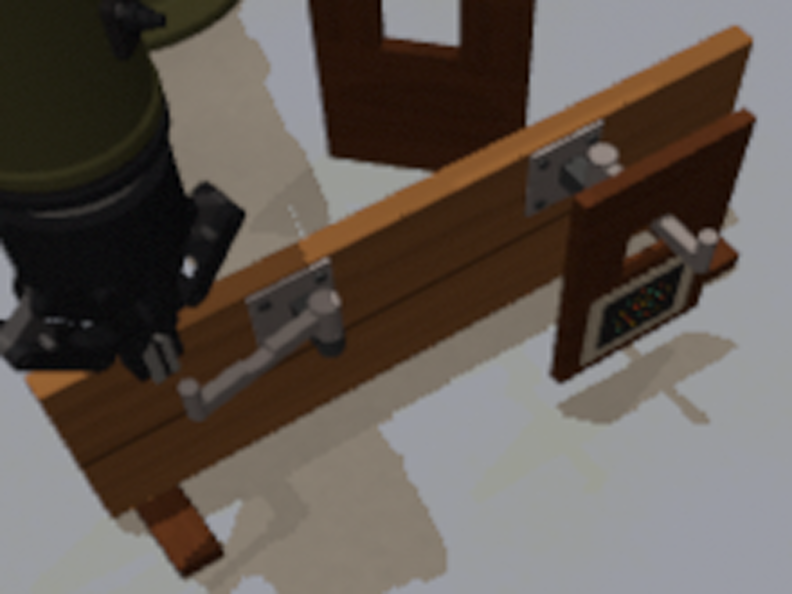

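View pics/c3.png

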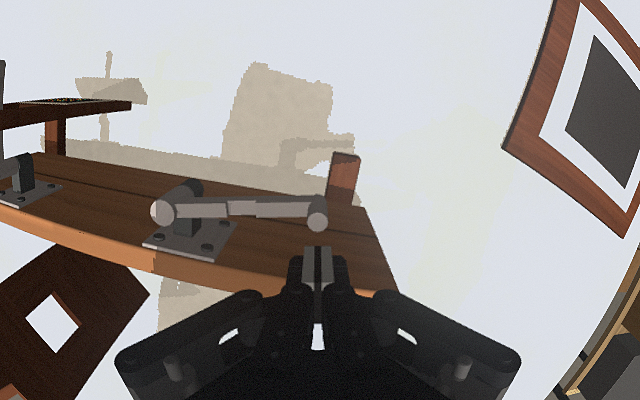

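```bash
python3 -m creep '[[0.3,0,0,0,0,0],[0.3,0,0,0,0,0],[0.2,0,0,0,0,0],[0.2,0,0,0,0,0],[0.2,0,0,0,0,0]]'; python3 -m creep '[[0.3,0.03,0,0,0,-0.035],[0.3,0.04,0,0,0,-0.035],[0.6,0.09,0,0,0,-0.07],[0.6,0.09,0,0,0,-0.07],[0.6,0.09,0,0,0,-0.07]]'
python3 - <<'E'
from h import *;go(.509,-.179,.197,.195)
f=grab_frame('scene');cv2.imwrite('pics/d.png',cv2.resize(f[90:270,190:410],None,fx=3.6,fy=3.3,interpolation=2))
f=grab_frame('wrist');cv2.imwrite('pics/d3.png',f)
E
```

```text
time_s: 4.1
tcp_pos: [0.5187, -0.1785, 0.1982]
orientation: [[0.981, 0.193, -0.002], [0.193, -0.981, -0.0], [-0.002, -0.0, -1.0]]
force: [-5.4, -1.2, 3.6]
width: -0.0004
time_s: 4.72
tcp_pos: [0.5425, -0.1746, 0.1981]
orientation: [[0.889, 0.459, -0.003], [0.459, -0.889, -0.0], [-0.003, -0.001, -1.0]]
force: [-6.6, 0.0, 2.5]
width: -0.0002
t 4.72 p [ 0.5425 -0.1746  0.1981] yaw 0.476 zax [-0.003 -0.    -1.   ] F [-6.6  0.   2.5] w -0.0002
delta cm [-3.18 -1.14  0.12] turn z 0.281
```

View pics/d3.png

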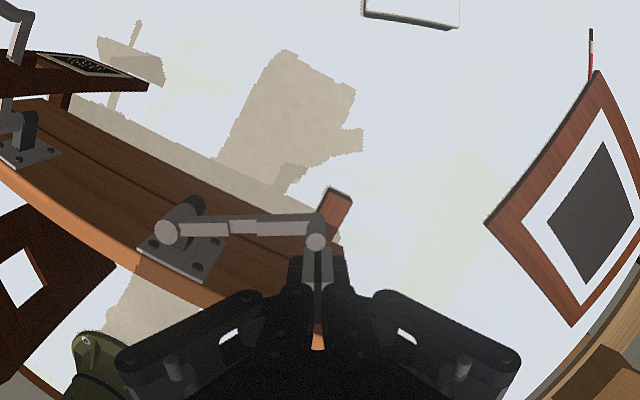

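```bash
python3 -m creep '[[0.6,0.09,0,0,0,-0.07],[0.6,0.09,0,0,0,-0.07],[0.6,0.09,0,0,0,-0.07],[0.6,0.09,0,0,0,-0.07],[0.6,0.09,0,0,0,-0.07]]'; python3 -m creep '[[0.6,0.09,0,0,0,-0.07],[0.6,0.09,0,0,0,-0.07],[0.6,0.09,0,0,0,-0.07],[0.6,0.09,0,0,0,-0.07],[0.6,0.09,0,0,0,-0.07]]';  python3 - <<'E'
from h import *;go(.509,-.179,.197,1.588)
f=grab_frame('scene');cv2.imwrite('pics/e.png',cv2.resize(f[90:270,190:410],None,fx=3.6,fy=3.3,interpolation=2))
f=grab_frame('wrist');cv2.imwrite('pics/e3.png',f)
f=grab_frame('top');cv2.imwrite('pics/e2.png',cv2.resize(cv2.convertScaleAbs(f[150:300,230:430],alpha=2),None,fx=4,fy=4,interpolation=2))
E
```

```text
time_s: 5.45
tcp_pos: [0.5693, -0.1614, 0.1979]
orientation: [[0.679, 0.734, -0.003], [0.734, -0.679, -0.001], [-0.003, -0.002, -1.0]]
force: [-5.1, -2.6, 2.3]
width: 0.0001
time_s: 6.08
tcp_pos: [0.5901, -0.1402, 0.1979]
orientation: [[0.386, 0.922, -0.003], [0.922, -0.386, -0.002], [-0.003, -0.002, -1.0]]
force: [-5.2, -3.7, 2.4]
width: -0.0
t 6.08 p [ 0.5901 -0.1402  0.1979] yaw 1.174 zax [-0.003 -0.002 -1.   ] F [-5.2 -3.7  2.4] w -0.0
delta cm [-6.71 -5.98  0.12] turn z -0.414
```

View pics/e3.png

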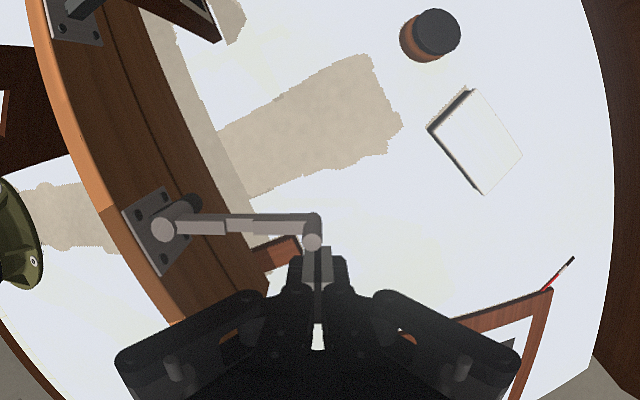

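View pics/e.png

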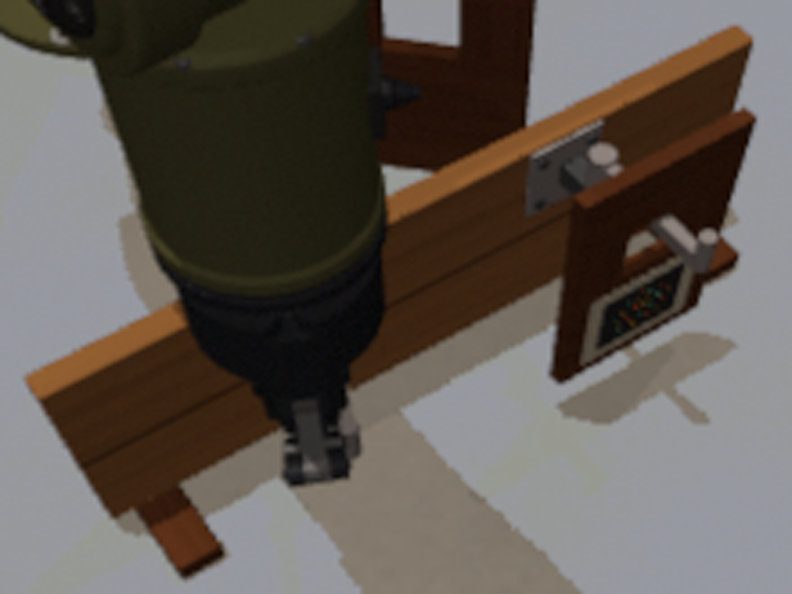

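```bash
python3 -m creep '[[0.6,0.09,0,0,0,-0.07],[0.6,0.09,0,0,0,-0.07],[0.6,0.09,0,0,0,-0.07],[0.4,0.06,0,0,0,-0.05],[0.3,0.04,0,0,0,-0.035]]'; python3 -c "
from h import *;go(.509,-.179,.197,1.588)
f=grab_frame('wrist');cv2.imwrite('pics/f3.png',f)
p=camera_params('wrist')
a=atz('wrist',165,222,.194);print(a)"
```

```text
time_s: 6.85
tcp_pos: [0.6012, -0.1174, 0.198]
orientation: [[0.103, 0.995, -0.001], [0.995, -0.103, -0.002], [-0.002, -0.001, -1.0]]
force: [-2.8, -4.4, 0.4]
width: 0.0
t 6.85 p [ 0.6012 -0.1174  0.198 ] yaw 1.467 zax [-0.001 -0.002 -1.   ] F [-2.8 -4.4  0.4] w 0.0
delta cm [-7.08 -8.54  0.12] turn z -0.121
[ 0.51828713 -0.08861539  0.194     ]
```

View pics/f3.png

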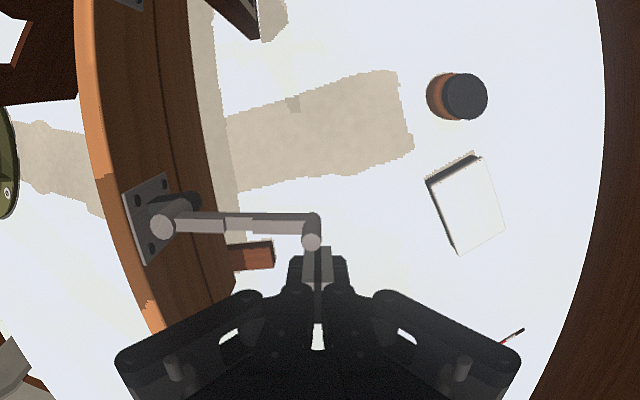

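```bash
python3 -m creep '[[0.2,0.03,0,0,0,-0.024],[0.2,0.03,0,0,0,-0.024],[0.2,0.03,0,0,0,-0.024],[0.1,0.02,0,0,0,-0.012],[0.1,0.02,0,0,0,-0.012]]';python3 -m creep '[[0.1,0.0,0,0,0,-0.012],[0.1,0.0,0,0,0,-0.012],[0,0,0,0,0,0],[0,0,0,0,0,0],[0,0,0,0,0,0]]'
```

```text
time_s: 7.52
tcp_pos: [0.6032, -0.1098, 0.198]
orientation: [[0.009, 1.0, -0.001], [1.0, -0.009, -0.002], [-0.002, -0.001, -1.0]]
force: [-2.2, -4.5, 0.1]
width: -0.0003
time_s: 8.15
tcp_pos: [0.6035, -0.1076, 0.198]
orientation: [[-0.015, 1.0, -0.0], [1.0, 0.015, -0.002], [-0.002, -0.0, -1.0]]
force: [-1.7, -4.6, 0.2]
width: -0.0001
```

```bash
python3 -m creep '[[0.1,0,0,0,0,0],[0.1,0,0,0,0,0],[0,0,0,0,0,0],[0,0,0,0,0,0],[0,0,0,0,0,0]]'
python3 - <<'E'
from h import *
f=grab_frame('scene');cv2.imwrite('pics/g.png',cv2.resize(f[90:270,190:410],None,fx=3.6,fy=3.3,interpolation=2))
f=grab_frame('wrist');cv2.imwrite('pics/g3.png',cv2.resize(f[150:300,100:360],None,fx=3,fy=3,interpolation=2))
E
```

```text
time_s: 8.78
tcp_pos: [0.6035, -0.1063, 0.198]
orientation: [[-0.015, 1.0, 0.0], [1.0, 0.015, -0.002], [-0.002, -0.0, -1.0]]
force: [-1.3, -5.3, -0.5]
width: -0.0001
```

View pics/g3.png

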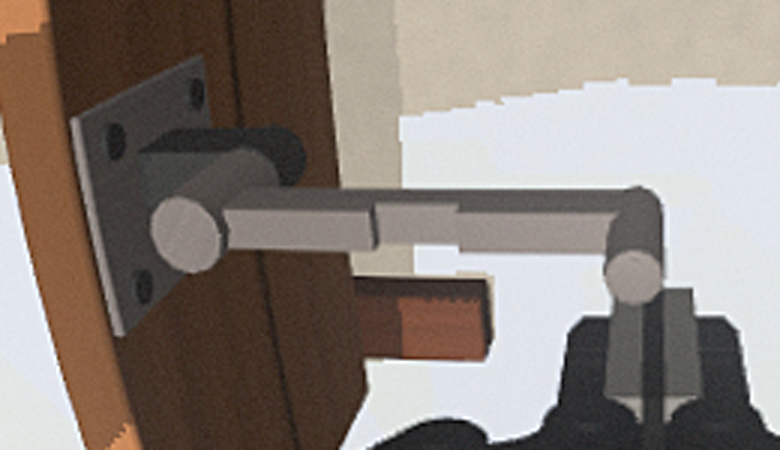

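```bash
python3 - <<'E'
from h import *
h=atz('wrist',100+187/3,150+235/3,.194);p=atz('wrist',100+635/3,150+277/3,.208);print(h,p,np.arctan2(*(p-h)[1::-1]),np.linalg.norm((p-h)[:2]))
E
python3 -m creep '[[0.1,0,0,0,0,0],[0.1,0,0,0,0,0],[0,0,0,0,0,0],[0,0,0,0,0,0],[0,0,0,0,0,0]]'
```

```text
[ 0.51539698 -0.09157699  0.194     ] [ 0.59984348 -0.09018226  0.208     ] 0.016514561001176608 0.08445802222657361
time_s: 9.5
tcp_pos: [0.6035, -0.1061, 0.1981]
orientation: [[-0.013, 1.0, 0.0], [1.0, 0.013, -0.005], [-0.005, 0.0, -1.0]]
force: [-1.6, -9.3, -1.1]
width: 0.0
```

```bash
python3 -m creep '[[-0.3,0,0,0,0,0],[-0.7,0,0,0,0,0],[-1,0,-2,0,0,0],[0,0,-3,0,0,0],[0,0,-3,0,0,0]]' 3.0 20
python3 - <<'E'
from h import *;go(.556,.087,.278,1.588)
for n,c in (('scene',(90,190)),('top',(170,180))):
  f=grab_frame(n);f=f[c[0]:c[0]+150,c[1]:c[1]+220];cv2.imwrite(f'pics/i_{n}.png',cv2.resize(cv2.convertScaleAbs(f,alpha=1.6),None,fx=3.6,fy=3.6,interpolation=2))
E
```

```text
time_s: 10.12
tcp_pos: [0.6041, -0.1216, 0.2791]
orientation: [[-0.019, 1.0, 0.0], [1.0, 0.019, 0.001], [0.001, 0.0, -1.0]]
force: [-0.2, -0.8, 0.4]
width: 0.0299
t 10.12 p [ 0.6041 -0.1216  0.2791] yaw 1.589 zax [ 0.     0.001 -1.   ] F [-0.2 -0.8  0.4] w 0.0299
delta cm [20.95 -4.42  0.14] turn z 0.001
```

View pics/i_top.png

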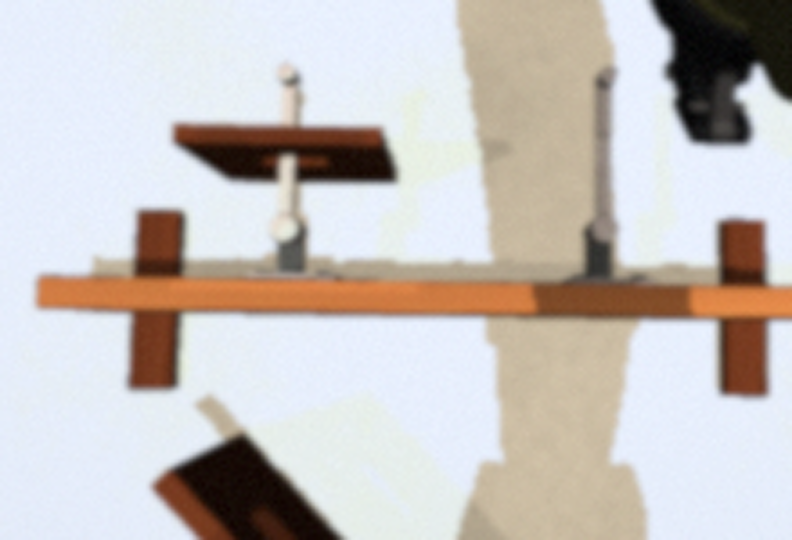

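```bash
python3 - <<'E'
from h import *
np.set_printoptions(precision=4,suppress=True)
for x,y,z in [(175,124,.238),(381,129,.238),(176,143,.238),(384,147,.238),(286,228,.194),(288,74,.208),(600,230,.194),(605,74,.208)]: print(atz('top',180+x/3.6,170+y/3.6,z))
E
python3 -m creep '[[4.2,-0.88,0,0,0,0],[4.2,-0.88,0,0,0,0],[4.2,-0.88,0,0,0,0],[4.2,-0.88,0,0,0,0],[4.15,-0.9,0,0,0,0]]'
python3 - <<'E'
from h import *;go(.556,.087,.25,1.588)
cv2.imwrite('pics/j3.png',grab_frame('wrist'))
E
```

```text
[0.5592 0.1402 0.238 ]
[0.5602 0.0316 0.238 ]
[0.5491 0.139  0.238 ]
[0.5506 0.0296 0.238 ]
[0.5091 0.0844 0.194 ]
[0.5934 0.0859 0.208 ]
[ 0.5134 -0.0905  0.194 ]
[ 0.5996 -0.0902  0.208 ]
time_s: 10.85
tcp_pos: [0.5552, 0.0883, 0.2779]
orientation: [[-0.019, 1.0, -0.0], [1.0, 0.019, 0.001], [0.001, -0.0, -1.0]]
force: [0.9, 0.3, 0.4]
width: 0.03
t 10.85 p [0.5552 0.0883 0.2779] yaw 1.59 zax [-0.     0.001 -1.   ] F [0.9 0.3 0.4] w 0.03
delta cm [-0.14  0.08  2.79] turn z 0.002
```

View pics/j3.png

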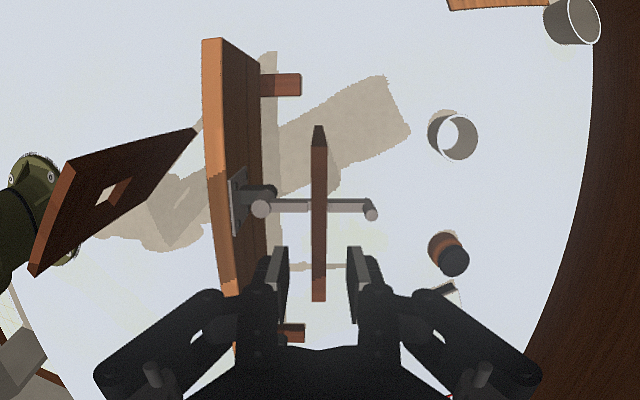

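```bash
python3 -m creep '[[-0.15,0,2,0,0,0],[0,0,2,0,0,0],[0,0,1.5,0,0,0],[0,0,0.9,0,0,0],[0,0,0.4,0,0,0]]'
python3 - <<'E'
from h import *;go(.555,.0865,.209,1.588)
cv2.imwrite('pics/k3.png',grab_frame('wrist')[150:350,200:440])
E
```

```text
time_s: 11.52
tcp_pos: [0.5558, 0.0852, 0.2099]
orientation: [[-0.019, 1.0, -0.0], [1.0, 0.019, 0.0], [0.0, -0.0, -1.0]]
force: [0.1, 0.5, -0.7]
width: 0.0299
t 11.53 p [0.5558 0.0852 0.2099] yaw 1.59 zax [-0.  0. -1.] F [ 0.1  0.5 -0.7] w 0.0299
delta cm [ 0.14 -0.08  0.09] turn z 0.002
```

View pics/k3.png

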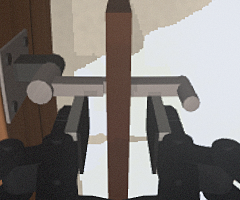

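```bash
python3 -m creep '[[0,-0.05,0,0,0,0],[0,0,0,0,0,0],[0,0,0,0,0,0],[0,0,0,0,0,0],[0,0,0,0,0,0]]' 1.5 20; python3 -m creep '[[0,0,0,0,0,0],[0,0,0,0,0,0],[0,0,0,0,0,0],[0,0,0,0,0,0],[0,0,0,0,0,0]]' 0.6 25; python3 -c "
from h import *;go(.555,.0865,.238,1.588)"
```

```text
time_s: 12.2
tcp_pos: [0.5553, 0.0851, 0.2104]
orientation: [[-0.019, 1.0, 0.0], [1.0, 0.019, 0.0], [0.0, 0.0, -1.0]]
force: [0.5, -0.5, -0.9]
width: 0.015
time_s: 12.82
tcp_pos: [0.5554, 0.0852, 0.2104]
orientation: [[-0.019, 1.0, 0.0], [1.0, 0.019, 0.0], [0.0, 0.0, -1.0]]
force: [0.5, 0.2, 1.9]
width: 0.0099
t 12.82 p [0.5554 0.0852 0.2104] yaw 1.59 zax [ 0.  0. -1.] F [0.5 0.2 1.9] w 0.0099
delta cm [ 0.13 -0.04 -2.76] turn z 0.002
```

Gripped at a width of 9.9 mm with very small side forces. Now lifting 29 mm.

```bash
python3 -m creep '[[0,0,-0.3,0,0,0],[0,0,-0.5,0,0,0],[0,0,-0.7,0,0,0],[0,0,-0.7,0,0,0],[0,0,-0.7,0,0,0]]'
python3 - <<'E'
from h import *;go(.555,.0865,.239,1.588)
f=grab_frame('scene');cv2.imwrite('pics/l.png',cv2.resize(f[90:240,260:430],None,fx=4,fy=4,interpolation=2))
cv2.imwrite('pics/l3.png',grab_frame('wrist'))
E
```

```text
time_s: 13.45
tcp_pos: [0.5553, 0.0852, 0.2399]
orientation: [[-0.019, 1.0, 0.0], [1.0, 0.019, 0.0], [0.0, 0.0, -1.0]]
force: [0.6, 0.4, -0.7]
width: 0.0094
t 13.45 p [0.5553 0.0852 0.2399] yaw 1.59 zax [ 0.  0. -1.] F [ 0.6  0.4 -0.7] w 0.0094
delta cm [ 0.14 -0.03  0.09] turn z 0.002
```

View pics/l.png

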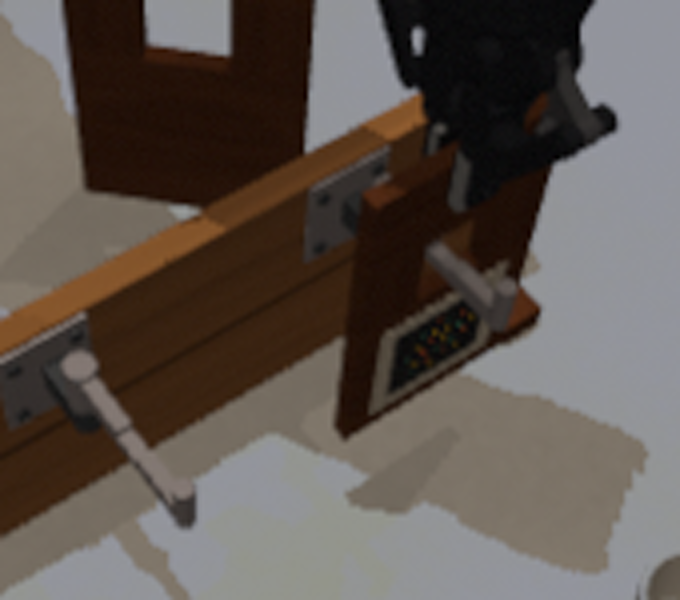

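View pics/l3.png

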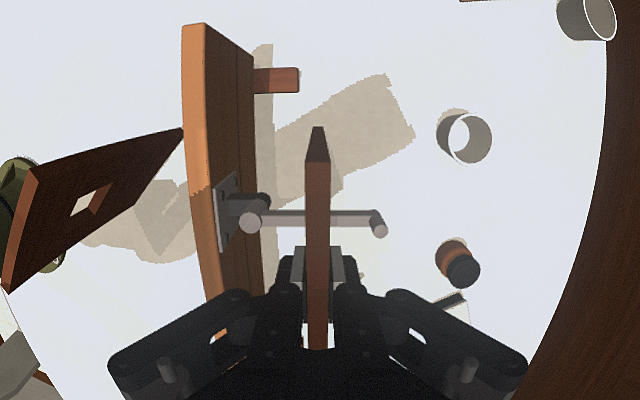

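```bash
python3 -m creep '[[0,0.5,0,0,0,0],[0,0.7,0,0,0,0],[0,0.5,0,0,0,0],[0,0.4,0,0,0,0],[0,0.4,0,0,0,0]]' ;  python3 -c "
from h import *;go(.627,.0865,.239,1.588)"
python3 -m creep '[[0,0.4,0,0,0,0],[0,0.4,0,0,0,0],[0,0.6,0,0,0,0],[0,0.6,0,0,0,0],[0,0.6,0,0,0,0]]' 
python3 -m creep '[[0,0.5,0,0,0,0],[0,0.7,0,0,0,0],[0,0.9,0,0,0,0],[0,0,0,0,0,0],[0,0,0,0,0,0]]'
python3 - <<'E'
from h import *;go(.627,-.092,.239,1.588)
f=grab_frame('scene');cv2.imwrite('pics/m.png',cv2.resize(f[90:240,260:430],None,fx=4,fy=4,interpolation=2))
E
```

```text
time_s: 14.18
tcp_pos: [0.5805, 0.0857, 0.2391]
orientation: [[-0.019, 1.0, -0.0], [1.0, 0.019, 0.0], [0.0, -0.0, -1.0]]
force: [0.2, 0.1, -1.3]
width: 0.0094
t 14.18 p [0.5805 0.0857 0.2391] yaw 1.59 zax [-0.  0. -1.] F [ 0.2  0.1 -1.3] w 0.0094
delta cm [-0.01  4.65  0.01] turn z 0.002
time_s: 14.8
tcp_pos: [0.6067, 0.0861, 0.2393]
orientation: [[-0.019, 1.0, 0.0], [1.0, 0.019, 0.0], [0.0, 0.0, -1.0]]
force: [-0.1, -0.3, -2.0]
width: 0.0096
time_s: 15.42
tcp_pos: [0.6271, 0.0866, 0.2392]
orientation: [[-0.019, 1.0, -0.0], [1.0, 0.019, 0.0], [0.0, -0.0, -1.0]]
force: [-0.5, 0.3, -1.2]
width: 0.0095
t 15.43 p [0.6271 0.0866 0.2392] yaw 1.59 zax [-0.  0. -1.] F [-0.5  0.3 -1.2] w 0.0095
delta cm [-17.86  -0.35   0.02] turn z 0.002
```

View pics/m.png

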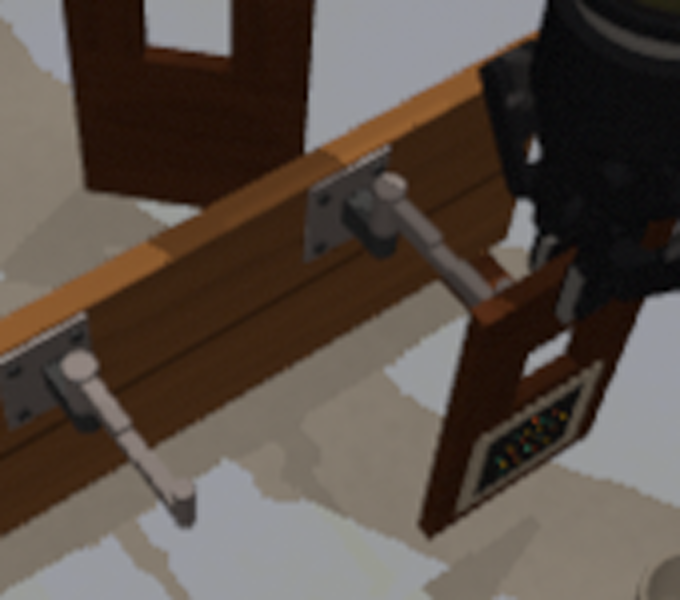

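```bash
python3 -m creep '[[-1,0,0,0,0,0],[-2,0,0,0,0,0],[-2.3,0,0,0,0,0],[-2.3,0,0,0,0,0],[-2.3,0,0,0,0,0]]' ; python3 -m creep '[[-2.3,0,0,0,0,0],[-2.3,0,0,0,0,0],[-2,0,0,0,0,0],[-1.2,0,0,0,0,0],[0,0,0,0,0,0]]'
python3 - <<'E'
from h import *;go(.5605,-.0915,.239,1.588)
for n,c in (('scene',(120,200)),('top',(150,290))):
  f=grab_frame(n);f=f[c[0]:c[0]+150,c[1]:c[1]+170];cv2.imwrite(f'pics/n_{n}.png',cv2.resize(cv2.convertScaleAbs(f,alpha=1.6),None,fx=4,fy=4,interpolation=2))
cv2.imwrite('pics/n3.png',grab_frame('wrist'))
E
```

```text
time_s: 16.1
tcp_pos: [0.6291, -0.0149, 0.2393]
orientation: [[-0.018, 1.0, 0.0], [1.0, 0.018, -0.0], [-0.0, 0.0, -1.0]]
force: [0.8, -1.1, -0.9]
width: 0.0095
time_s: 16.73
tcp_pos: [0.6306, -0.0915, 0.2391]
orientation: [[-0.018, 1.0, -0.0], [1.0, 0.018, -0.0], [-0.0, -0.0, -1.0]]
force: [0.4, 1.0, -0.7]
width: 0.009
t 16.73 p [ 0.6306 -0.0915  0.2391] yaw 1.588 zax [-0. -0. -1.] F [ 0.4  1.  -0.7] w 0.009
delta cm [ 0.12 -7.01  0.01] turn z 0.0
```

View pics/n_scene.png

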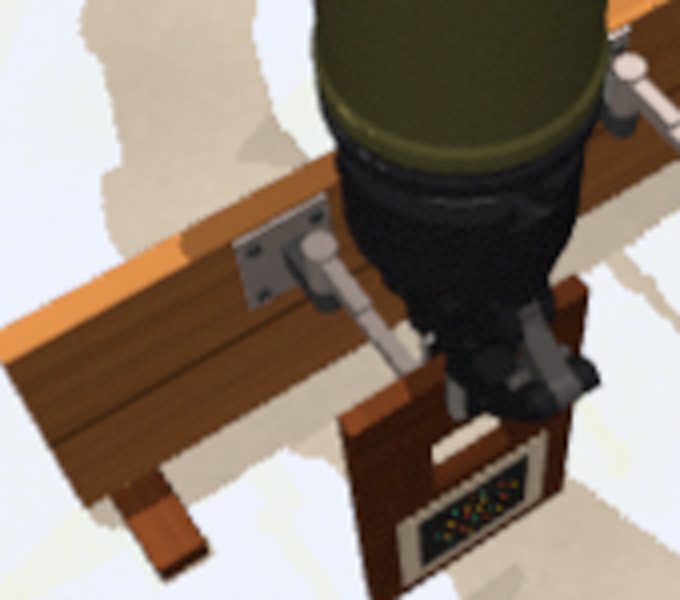

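View pics/n3.png

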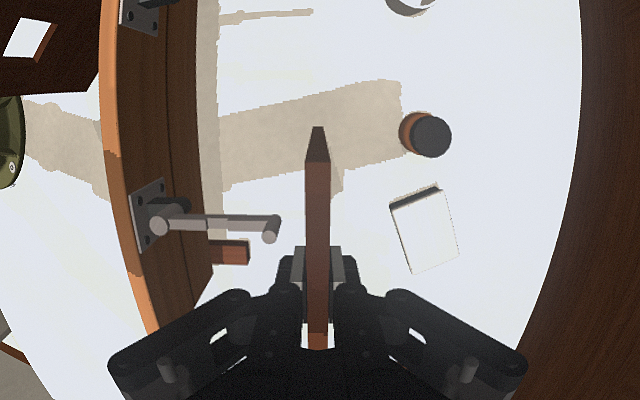

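Run:
```python
from h import *
np.set_printoptions(precision=4,suppress=True)
c=np.array([.6306,-.091,0]);x=np.array([1,.018,0]);y=np.array([-.018,1,0])
for n,s,zz in [('TR',-1,.2675),('TL',1,.2675),('BR',-1,.0715),('BL',1,.0715)]:
  print(n,(proj('scene',c+.005*x+s*.055*y+[0,0,zz])-[200,120])*4)
for s in (-1,1):
  for zz in (.2155,.1715): print('hole',(proj('scene',c+.005*x+s*.02*y+[0,0,zz])-[200,120])*4)
print(atz('wrist',161,225,.194),atz('wrist',269,235,.208))
```

```text
TR [343.7851 436.5119]
TL [584.8154 289.0391]
BR [372.1596 612.8935]
BL [557.3012 491.0827]
hole [426.5593 447.0268]
hole [428.7563 490.7073]
hole [507.655  396.2136]
hole [505.0697 442.0614]
[ 0.5175 -0.0906  0.194 ] [ 0.5999 -0.0884  0.208 ]
```

View pics/n_top.png

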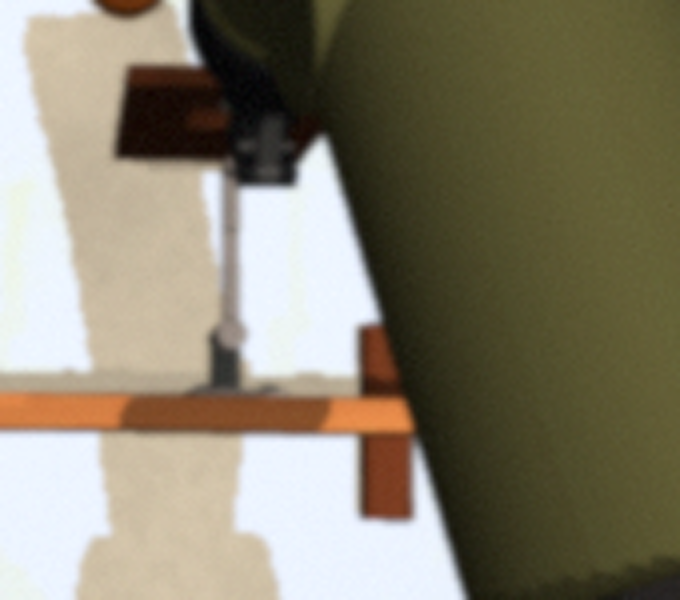

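```bash
python3 -m creep '[[0.1,-0.5,0,0,0,0],[0,-0.7,0,0,0,0],[0,-0.6,0,0,0,0],[0,-0.5,0,0,0,0],[0,-0.5,0,0,0,0]]' ; python3 -m creep '[[0,-0.5,0,0,0,0],[0,-0.5,0,0,0,0],[0,-0.6,0,0,0,0],[0,-0.6,0,0,0,0],[0,-0.6,0,0,0,0]]' ; python3 -m creep '[[0,-0.6,0,0,0,0],[0,-0.5,0,0,0,0],[0,-0.3,0,0,0,0],[0,0,0,0,0,0],[0,0,0,0,0,0]]' ;python3 - <<'E'
from h import *;go(.5605,-.0915,.212,1.588)
for n,c in (('scene',(120,200)),('top',(150,290))):
  f=grab_frame(n);f=f[c[0]:c[0]+150,c[1]:c[1]+170];cv2.imwrite(f'pics/o_{n}.png',cv2.resize(cv2.convertScaleAbs(f,alpha=1.6),None,fx=4,fy=4,interpolation=2))
E
```

```text
time_s: 17.5
tcp_pos: [0.6022, -0.0901, 0.2394]
orientation: [[-0.019, 1.0, 0.0], [1.0, 0.019, -0.0], [-0.0, 0.0, -1.0]]
force: [0.4, -0.6, -1.1]
width: 0.0095
time_s: 18.12
tcp_pos: [0.5742, -0.0905, 0.2393]
orientation: [[-0.019, 1.0, 0.0], [1.0, 0.019, -0.0], [-0.0, 0.0, -1.0]]
force: [-0.7, 0.8, -1.5]
width: 0.0096
time_s: 18.75
tcp_pos: [0.5608, -0.0908, 0.2393]
orientation: [[-0.019, 1.0, 0.0], [1.0, 0.019, 0.0], [0.0, 0.0, -1.0]]
force: [-0.1, -0.0, -0.8]
width: 0.0094
t 18.75 p [ 0.5608 -0.0908  0.2393] yaw 1.59 zax [ 0.  0. -1.] F [-0.1 -0.  -0.8] w 0.0094
delta cm [-0.07 -0.03  2.73] turn z 0.002
```

View pics/o_scene.png

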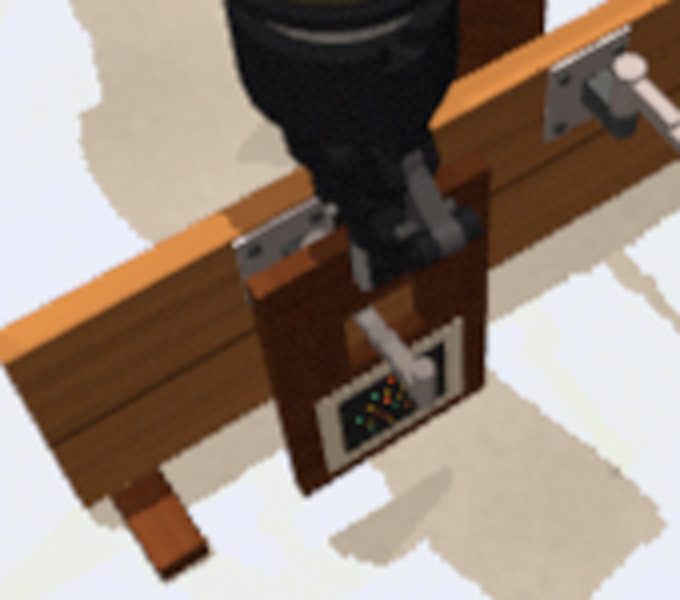

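View pics/o_top.png

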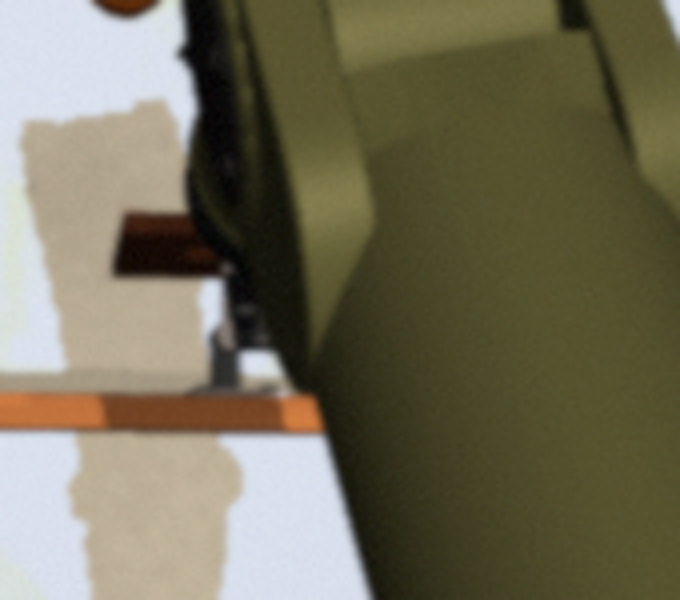

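```bash
python3 -m creep '[[0,0,0.6,0,0,0],[0,0,0.6,0,0,0],[0,0,0.5,0,0,0],[0,0,0.4,0,0,0],[0,0,0.2,0,0,0]]' ;python3 -m creep '[[0,0,0.15,0,0,0],[0,0,0.1,0,0,0],[0,0,0.1,0,0,0],[0,0,0,0,0,0],[0,0,0,0,0,0]]'; python3 -c "
from h import *;go(.5605,-.0915,.212,1.588)"
```

```text
time_s: 19.48
tcp_pos: [0.5606, -0.0908, 0.2159]
orientation: [[-0.019, 1.0, -0.0], [1.0, 0.019, 0.0], [0.0, -0.0, -1.0]]
force: [0.4, 0.1, -1.4]
width: 0.0091
time_s: 20.1
tcp_pos: [0.5607, -0.0908, 0.2128]
orientation: [[-0.019, 1.0, 0.0], [1.0, 0.019, 0.0], [0.0, 0.0, -1.0]]
force: [-1.0, -0.6, -0.9]
width: 0.0096
t 20.1 p [ 0.5607 -0.0908  0.2128] yaw 1.59 zax [ 0.  0. -1.] F [-1.  -0.6 -0.9] w 0.0096
delta cm [-0.07 -0.02  0.08] turn z 0.002
```

```bash
python3 -m creep '[[0,0,0.1,0,0,0],[0,0,0.08,0,0,0],[0,0,0,0,0,0],[0,0,0,0,0,0],[0,0,0,0,0,0]]';python3 -m creep '[[0,0,0.07,0,0,0],[0,0,0,0,0,0],[0,0,0,0,0,0],[0,0,0,0,0,0],[0,0,0,0,0,0]]'
```

```text
time_s: 20.72
tcp_pos: [0.5606, -0.0908, 0.211]
orientation: [[-0.019, 1.0, 0.0], [1.0, 0.019, 0.0], [0.0, 0.0, -1.0]]
force: [-0.6, -0.1, -0.9]
width: 0.0093
time_s: 21.35
tcp_pos: [0.5607, -0.0908, 0.2104]
orientation: [[-0.019, 1.0, 0.0], [1.0, 0.019, -0.0], [-0.0, 0.0, -1.0]]
force: [-0.1, -0.1, 1.7]
width: 0.0096
```

```bash
python3 -m creep '[[0,0,0,0,0,0],[0,0,0,0,0,0],[0,0,0,0,0,0],[0,0,0,0,0,0],[0,0,0,0,0,0]]' 2.8 20;python3 -m creep '[[0,0,-0.5,0,0,0],[0,0,-1,0,0,0],[0,0,-2,0,0,0],[0,0,-2,0,0,0],[0,0,-2.5,0,0,0]]'
python3 - <<'E'
from h import *;go(.60,.12,.28,-1.55)
f=grab_frame('scene');cv2.imwrite('pics/p.png',cv2.resize(f[90:270,190:410],None,fx=3.6,fy=3.3,interpolation=2))
cv2.imwrite('pics/p3.png',grab_frame('wrist'))
E
```

```text
time_s: 21.98
tcp_pos: [0.5606, -0.0908, 0.2103]
orientation: [[-0.019, 1.0, -0.0], [1.0, 0.019, 0.0], [0.0, -0.0, -1.0]]
force: [0.3, -0.2, 0.2]
width: 0.0278
time_s: 22.6
tcp_pos: [0.5605, -0.0907, 0.2915]
orientation: [[-0.019, 1.0, 0.0], [1.0, 0.019, 0.0], [0.0, 0.0, -1.0]]
force: [0.3, 0.4, 0.1]
width: 0.0281
t 22.6 p [ 0.5605 -0.0907  0.2915] yaw 1.59 zax [ 0.  0. -1.] F [0.3 0.4 0.1] w 0.0281
delta cm [20.99  4.35  1.15] turn z 3.14
```

View pics/p.png

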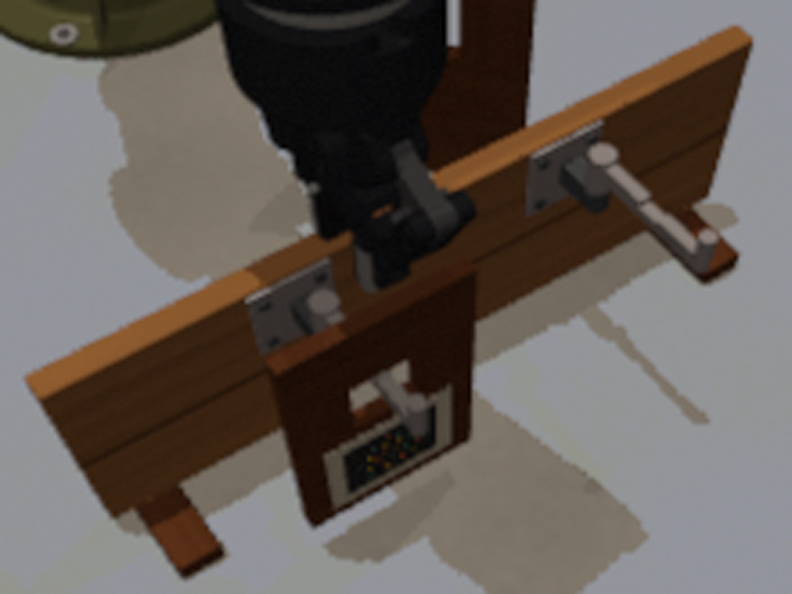

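View pics/p3.png

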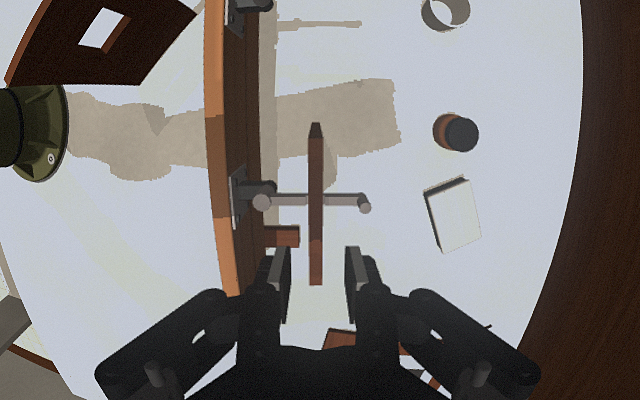

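```bash
python3 -m creep '[[4,0.78,0,0,0,0],[4,0.78,0,0,0,0],[4.2,0.78,0,0,0,0],[4.2,0.78,0,0,0,0],[4.2,0.78,0,0,0,0]]' 0 20;  python3 - <<'E'
from h import *;go(.596,.113,.198,1.588)
cv2.imwrite('pics/q3.png',grab_frame('wrist'))
for n,c in (('scene',(100,300)),('top',(170,220))):
  f=grab_frame(n);f=f[c[0]:c[0]+110,c[1]:c[1]+140];cv2.imwrite(f'pics/q_{n}.png',cv2.resize(cv2.convertScaleAbs(f,alpha=1.6),None,fx=5,fy=5,interpolation=2))
E
```

```text
time_s: 23.32
tcp_pos: [0.5957, 0.1171, 0.2902]
orientation: [[-0.019, 1.0, -0.0], [1.0, 0.019, -0.0], [-0.0, -0.0, -1.0]]
force: [0.2, -0.2, -0.2]
width: -0.0001
t 23.32 p [0.5957 0.1171 0.2902] yaw 1.59 zax [-0. -0. -1.] F [ 0.2 -0.2 -0.2] w -0.0001
delta cm [-0.41  0.02  9.22] turn z 0.002
```

View pics/q_scene.png

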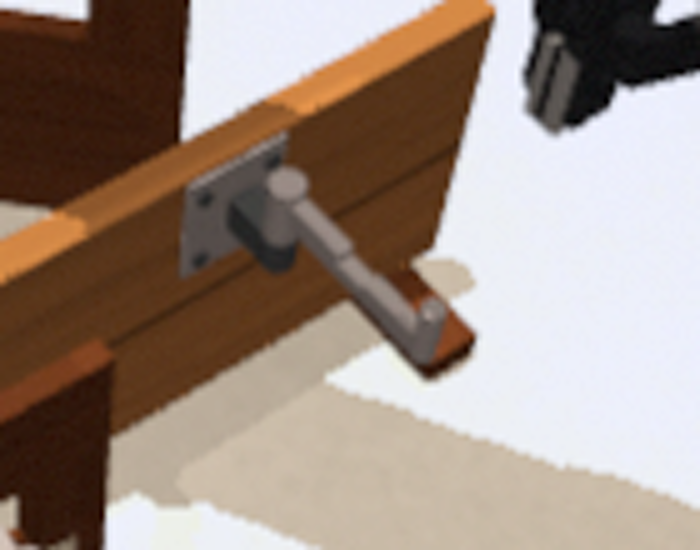

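View pics/q_top.png

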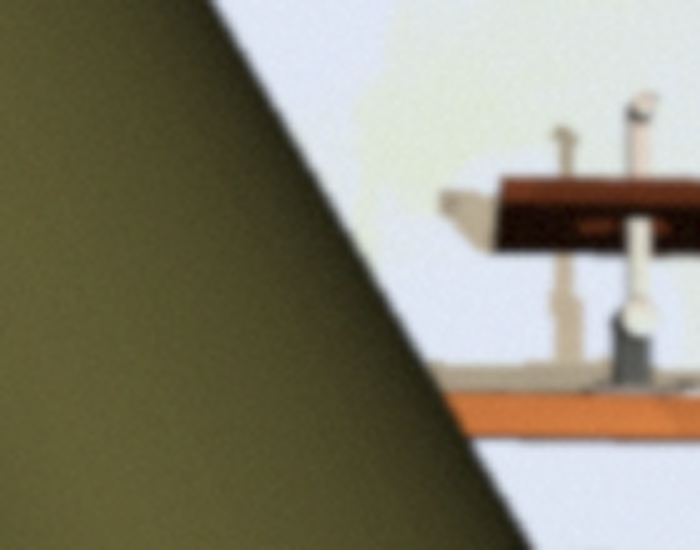

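View pics/q3.png

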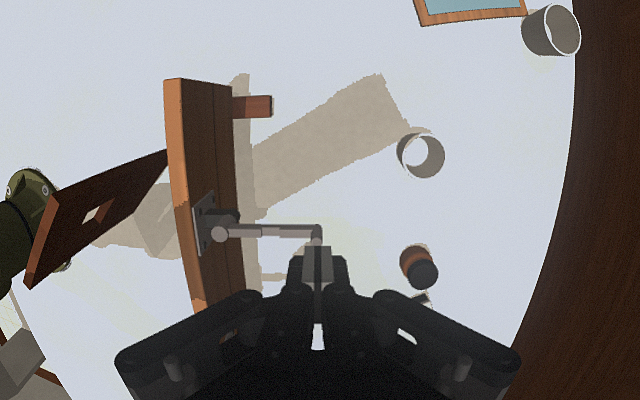

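```bash
python3 - <<'E'
from h import *
np.set_printoptions(precision=4,suppress=True)
print(atz('wrist',317,233,.208),atz('wrist',219.5,233.5,.194),atz('scene',386.2,162.4,.208),atz('scene',357.8,136.8,.194))
E
python3 -m creep '[[0,0,2,0,0,0],[0,0,2.5,0,0,0],[0,0,2.5,0,0,0],[0,0,1.5,0,0,0],[0,0,0.7,0,0,0]]'
python3 -m creep '[[-0.2,0,0,0,0,0],[-0.3,0,0,0,0,0],[-0.3,0,0,0,0,0],[-0.2,0,0,0,0,0],[-0.2,0,0,0,0,0]]'
python3 - <<'E'
from h import *;go(.596,.113,.198,1.588)
cv2.imwrite('pics/r3.png',grab_frame('wrist')[150:350,150:450])
E
```

```text
[0.5945 0.0998 0.208 ] [0.5098 0.0901 0.194 ] [0.5971 0.0865 0.208 ] [0.5124 0.0874 0.194 ]
time_s: 24.1
tcp_pos: [0.5956, 0.115, 0.1976]
orientation: [[-0.018, 1.0, -0.001], [1.0, 0.018, -0.0], [-0.0, -0.001, -1.0]]
force: [0.5, -0.7, -0.1]
width: -0.0
time_s: 24.72
tcp_pos: [0.596, 0.1043, 0.1985]
orientation: [[-0.019, 1.0, 0.0], [1.0, 0.019, 0.001], [0.001, 0.0, -1.0]]
force: [0.0, 4.0, -0.2]
width: -0.0
t 24.73 p [0.596  0.1043 0.1985] yaw 1.59 zax [ 0.     0.001 -1.   ] F [ 0.   4.  -0.2] w -0.0
delta cm [0.87 0.02 0.05] turn z 0.002
```

View pics/r3.png

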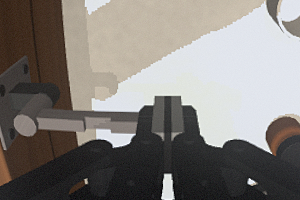

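```bash
python3 -m creep '[[-0.3,0.03,0,0,0,0.035],[-0.5,0.06,0,0,0,0.06],[-0.6,0.09,0,0,0,0.07],[-0.6,0.09,0,0,0,0.07],[-0.6,0.09,0,0,0,0.07]]'
python3 - <<'E'
from h import *;go(.596,.113,.198,.017)
f=grab_frame('scene');cv2.imwrite('pics/s.png',cv2.resize(f[90:270,190:410],None,fx=3.6,fy=3.3,interpolation=2))
E
```

```text
time_s: 25.4
tcp_pos: [0.5975, 0.0793, 0.1986]
orientation: [[0.284, 0.959, 0.002], [0.959, -0.284, 0.003], [0.003, 0.001, -1.0]]
force: [1.7, 4.9, -1.2]
width: 0.0004
t 25.4 p [0.5975 0.0793 0.1986] yaw 1.282 zax [ 0.002  0.003 -1.   ] F [ 1.7  4.9 -1.2] w 0.0004
delta cm [ 3.19 -1.11  0.07] turn z 1.265
```

View pics/s.png

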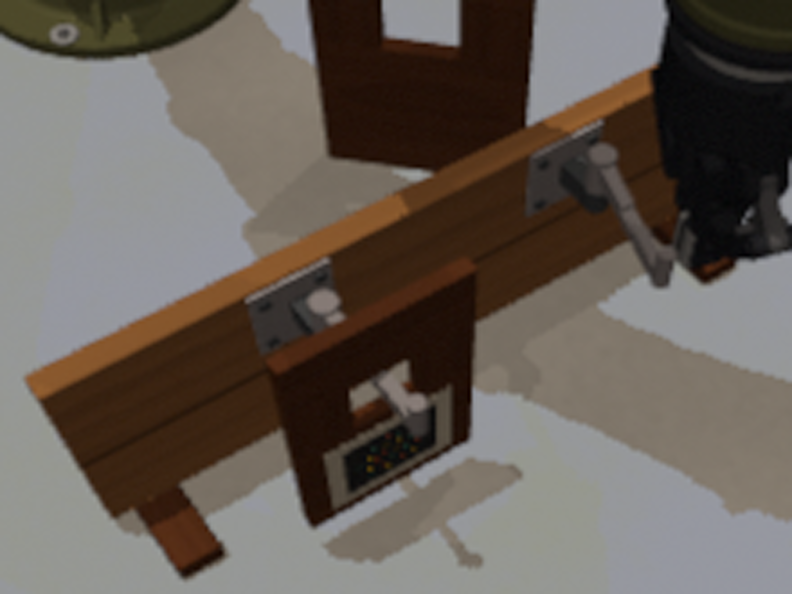

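```bash
python3 -m creep '[[-0.6,0.09,0,0,0,0.07],[-0.6,0.09,0,0,0,0.07],[-0.6,0.09,0,0,0,0.07],[-0.6,0.09,0,0,0,0.07],[-0.6,0.09,0,0,0,0.07]]'; python3 -m creep '[[-0.6,0.09,0,0,0,0.07],[-0.6,0.09,0,0,0,0.07],[-0.6,0.09,0,0,0,0.07],[-0.6,0.09,0,0,0,0.07],[-0.6,0.09,0,0,0,0.07]]'
python3 - <<'E'
from h import *;go(.5277,.002,.198,.017)
f=grab_frame('scene');cv2.imwrite('pics/t.png',cv2.resize(f[90:270,190:410],None,fx=3.6,fy=3.3,interpolation=2))
cv2.imwrite('pics/t3.png',grab_frame('wrist'))
E
```

```text
time_s: 26.08
tcp_pos: [0.5896, 0.0498, 0.1986]
orientation: [[0.595, 0.804, 0.002], [0.804, -0.595, 0.002], [0.003, 0.001, -1.0]]
force: [3.7, 4.5, -1.0]
width: -0.0001
time_s: 26.7
tcp_pos: [0.5721, 0.0249, 0.1986]
orientation: [[0.835, 0.551, 0.003], [0.551, -0.835, 0.001], [0.003, 0.001, -1.0]]
force: [4.0, 1.7, -1.6]
width: 0.0003
t 26.7 p [0.5721 0.0249 0.1986] yaw 0.583 zax [ 0.003  0.001 -1.   ] F [ 4.   1.7 -1.6] w 0.0003
delta cm [-4.96 -0.53  0.05] turn z 0.566
```

View pics/t.png

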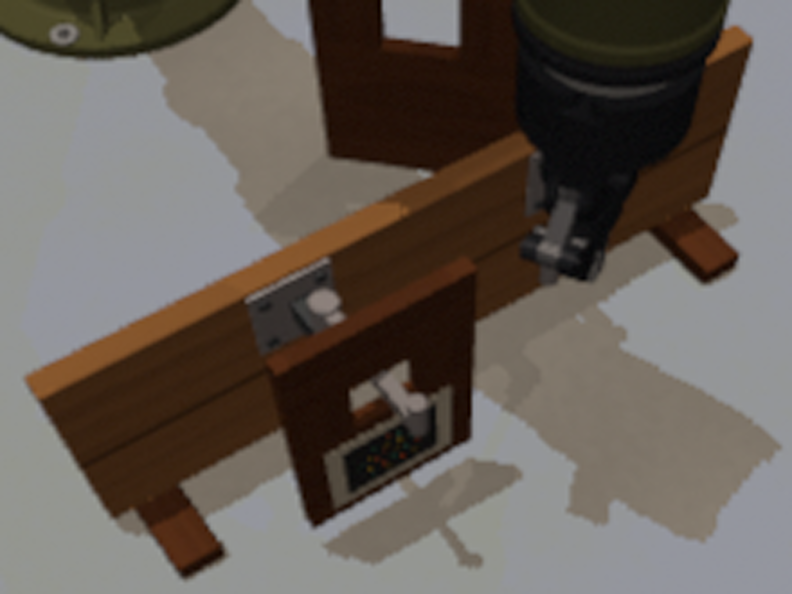

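View pics/t3.png

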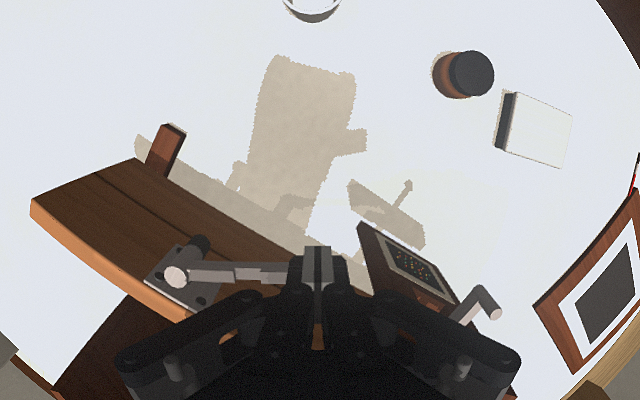

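```bash
python3 -m creep '[[-0.6,0.07,0,0,0,0.07],[-0.6,0.08,0,0,0,0.07],[-0.6,0.08,0,0,0,0.07],[-0.6,0.08,0,0,0,0.07],[-0.6,0.08,0,0,0,0.07]]'
python3 - <<'E'
from h import *;go(.5277,.002,.198,.017)
cv2.imwrite('pics/u3.png',grab_frame('wrist'))
E
```

```text
time_s: 27.42
tcp_pos: [0.547, 0.0076, 0.1987]
orientation: [[0.973, 0.232, 0.003], [0.232, -0.973, -0.0], [0.003, 0.001, -1.0]]
force: [5.6, 0.0, -2.0]
width: -0.0002
t 27.43 p [0.547  0.0076 0.1987] yaw 0.234 zax [ 0.003 -0.    -1.   ] F [ 5.6  0.  -2. ] w -0.0002
delta cm [-2.    0.09  0.06] turn z 0.217
```

View pics/u3.png

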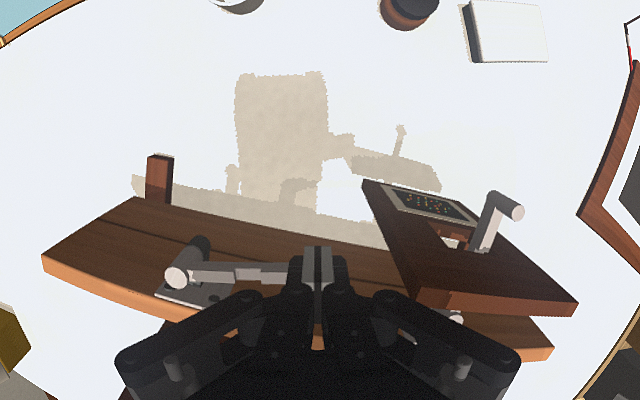

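```bash
python3 -m creep '[[-0.4,0.05,0,0,0,0.046],[-0.3,0.04,0,0,0,0.035],[-0.3,0.04,0,0,0,0.035],[-0.2,0.02,0,0,0,0.023],[-0.2,0.02,0,0,0,0.023]]'; python3 -m creep '[[-0.1,0,0,0,0,0.012],[-0.1,0,0,0,0,0.012],[0,0,0,0,0,0],[0,0,0,0,0,0],[0,0,0,0,0,0]]'
python3 - <<'E'
from h import *;go(.5277,.002,.198,.017)
cv2.imwrite('pics/v3.png',cv2.resize(grab_frame('wrist')[180:380,100:360],None,fx=3,fy=3,interpolation=2))
E
```

```text
time_s: 28.1
tcp_pos: [0.5334, 0.0028, 0.1986]
orientation: [[0.997, 0.074, 0.002], [0.074, -0.997, -0.001], [0.002, 0.002, -1.0]]
force: [5.0, -1.9, -1.0]
width: -0.0001
time_s: 28.72
tcp_pos: [0.5313, 0.0023, 0.1986]
orientation: [[0.999, 0.05, 0.002], [0.05, -0.999, -0.002], [0.002, 0.002, -1.0]]
force: [5.0, -3.2, 0.0]
width: -0.0002
t 28.73 p [0.5313 0.0023 0.1986] yaw 0.05 zax [ 0.002 -0.002 -1.   ] F [ 5.  -3.2  0. ] w -0.0002
delta cm [-0.36  0.01  0.06] turn z 0.033
```

View pics/v3.png

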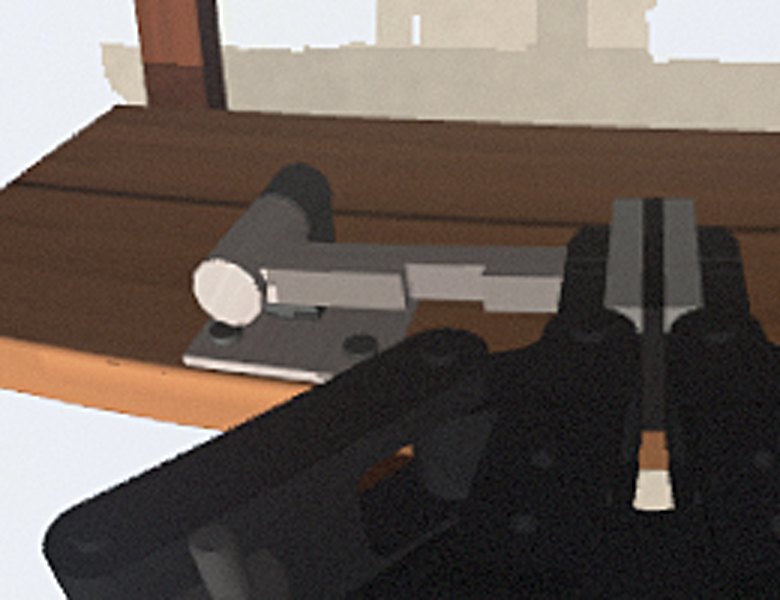

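```bash
python3 -m creep '[[-0.1,0,0,0,0,0.012],[-0.1,0,0,0,0,0.012],[0,0,0,0,0,0],[0,0,0,0,0,0],[0,0,0,0,0,0]]'; python3 -m creep '[[-0.1,0,0,0,0,0.01],[-0.05,0,0,0,0,0],[0,0,0,0,0,0],[0,0,0,0,0,0],[0,0,0,0,0,0]]'
```

```text
time_s: 29.4
tcp_pos: [0.5293, 0.0018, 0.1986]
orientation: [[1.0, 0.026, 0.002], [0.026, -1.0, -0.002], [0.002, 0.002, -1.0]]
force: [5.0, -3.8, -0.4]
width: 0.0003
time_s: 30.02
tcp_pos: [0.5279, 0.0017, 0.1986]
orientation: [[1.0, 0.016, 0.002], [0.016, -1.0, -0.002], [0.002, 0.002, -1.0]]
force: [5.5, -4.1, -0.9]
width: -0.0001
```

```bash
python3 -m creep '[[-0.1,0,0,0,0,0],[0,0,0,0,0,0],[0,0,0,0,0,0],[0,0,0,0,0,0],[0,0,0,0,0,0]]'; python3 -m creep '[[-0.1,0,0,0,0,0],[0,0,0,0,0,0],[0,0,0,0,0,0],[0,0,0,0,0,0],[0,0,0,0,0,0]]'
```

```text
time_s: 30.65
tcp_pos: [0.5273, 0.0016, 0.1986]
orientation: [[1.0, 0.016, 0.003], [0.016, -1.0, -0.002], [0.003, 0.002, -1.0]]
force: [7.3, -3.2, -1.8]
width: 0.0
time_s: 31.28
tcp_pos: [0.5272, 0.0016, 0.1988]
orientation: [[1.0, 0.016, 0.005], [0.016, -1.0, -0.002], [0.005, 0.002, -1.0]]
force: [9.9, -3.8, -3.9]
width: -0.0003
```

```bash
python3 -m creep '[[0.3,0,0,0,0,0],[0.5,0,0,0,0,0],[0.2,0,-2,0,0,0],[0,0,-4,0,0,0],[0,0,-6,0,0,0]]'; python3 -m creep '[[0,-4,-1,0,0,0],[0,-6,0,0,0,0],[0,-6,0,0,0,0],[0,-6,0,0,0,0],[0,0,0,0,0,0]]'
python3 - <<'E'
from h import *;go(.5277,.002,.198,.017)
f=grab_frame('scene');cv2.imwrite('pics/w.png',cv2.resize(f[90:270,190:410],None,fx=3.6,fy=3.3,interpolation=2))
f=grab_frame('top');cv2.imwrite('pics/w2.png',cv2.resize(cv2.convertScaleAbs(f[100:300,180:430],alpha=2),None,fx=3.2,fy=2.9,interpolation=2))
for nm in ['pot','jar','tin']:
  print(nm,[ (round(d['score'],2),d['location']) for d in spotter.spot_point(nm,'scene')[:1]],[ (round(d['score'],2),d['location']) for d in spotter.spot_point(nm,'top')[:1]])
E
```

```text
time_s: 31.9
tcp_pos: [0.5333, 0.0038, 0.318]
orientation: [[1.0, 0.016, -0.005], [0.016, -1.0, -0.0], [-0.005, -0.0, -1.0]]
force: [1.8, -0.4, -1.0]
width: -0.0002
time_s: 32.52
tcp_pos: [0.5291, 0.2299, 0.3278]
orientation: [[1.0, 0.025, -0.003], [0.025, -1.0, 0.003], [-0.003, -0.003, -1.0]]
force: [0.1, -1.5, 0.1]
width: 0.0002
t 32.52 p [0.5291 0.2299 0.3278] yaw 0.025 zax [-0.003  0.003 -1.   ] F [ 0.1 -1.5  0.1] w 0.0002
delta cm [-0.68 22.82 12.92] turn z 0.008
pot [(0.64, [248.2, 432.1])] [(0.81, [152.3, 249.5])]
jar [(0.67, [304.2, 373.1])] [(0.92, [146.4, 323.2])]
tin [] [(0.94, [141.4, 372.3])]
```

View pics/w.png

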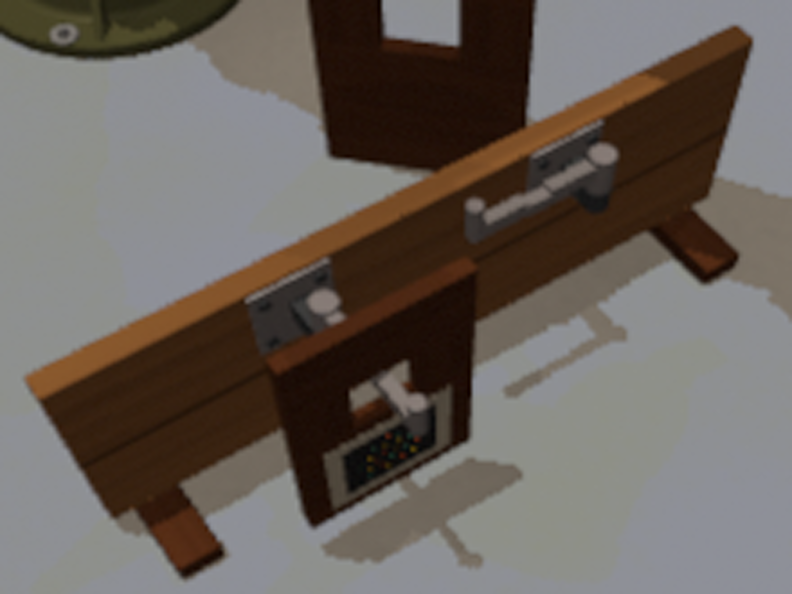

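View pics/w2.png

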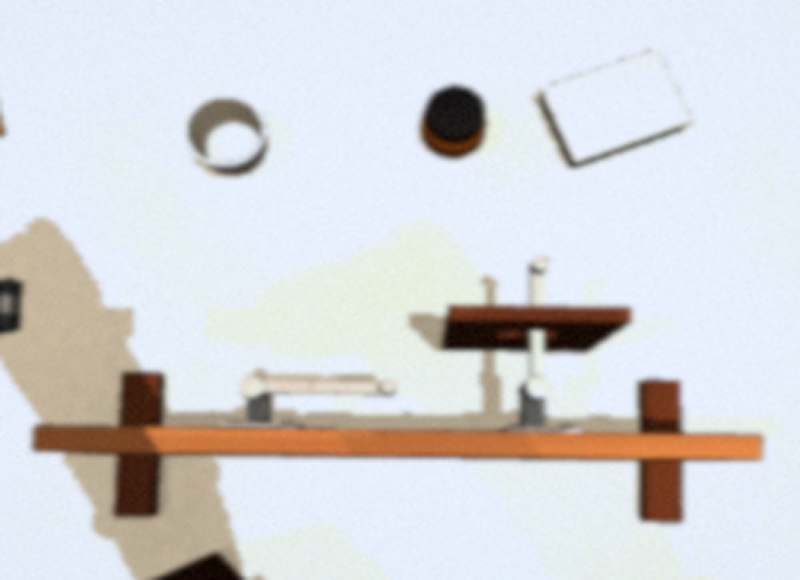

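Run:
```python
from h import *
np.set_printoptions(precision=4,suppress=True)
S=lambda x,y:('scene',190+x/3.6,90+y/3.3)
T=lambda x,y:('top',180+x/3.2,100+y/2.9)
hs,ps=atz(*S(603,154),.194),atz(*S(476,206),.208);ht,pt=atz(*T(253,385),.194),atz(*T(388,387),.208)
for h,p in((hs,ps),(ht,pt)): print(h,p,'dir',np.arctan2((p-h)[0],-(p-h)[1]), 'angle rel board',np.arctan2((p-h)[0],-(p-h)[1])-.017)
for s,t in ((S(270,368),T(631,310)),(S(474,265),T(449,308))): print(tri([s,t]),atz(*s,.238),atz(*t,.238))
```

```text
[0.5118 0.0871 0.194 ] [0.514  0.0023 0.208 ] dir 0.02634958693400539 angle rel board 0.00934958693400539
[0.5102 0.0852 0.194 ] [0.5105 0.0007 0.208 ] dir 0.002778544635926985 angle rel board -0.014221455364073016
(array([ 0.5638, -0.1434,  0.2398]), [array([-0.2,  0. ]), array([-0.1, -0.1])]) [ 0.563  -0.1429  0.238 ] [ 0.564 -0.144  0.238]
(array([ 0.5623, -0.0335,  0.2373]), [array([-0.6,  0. ]), array([-0.5, -0.3])]) [ 0.5632 -0.0328  0.238 ] [ 0.5617 -0.0343  0.238 ]
```

```bash
python3 -c "
from bench import job,state
print(state()['force'],state()['time_s']);print(job.hand_in())"
```

```text
[-0.1576437  -0.52512504  0.14211533] 32.925
the job is handed in; nothing more can be done
None
```

The panel now hangs on hook B in its notch, hook A is folded flat against the board, and the job was handed in at about 33 s. No verdict was reported.

- **Hook B:** I swung it out by its pin with closed fingers. At the stop the force rose to about 9 N with no further motion, and the wrist picture gave an angle within about 0.01 rad of fully out.
- **Panel:** I moved the smaller one (about 109 mm wide, hanging on hook A at the start). It reached the bottom of hook B's notch at the same tool height as on hook A. The top edge measures about 238 mm above the table, which fits a settled panel. It hangs about 75 mm out from the face and looks upright.
- **Hook A:** I folded it until it would not go further; the tool force there was about 11 N. The two cameras gave +0.009 and −0.014 rad, so they disagree by about 0.02 rad, but both are inside the 0.03 limit.
- **Forces:** The highest readings were about 10 to 11 N, well under 25 N, though these are only sampled at the end of each move.
- **Pot, jar and tin:** The pot and jar were found at nearly the same places as before (within about 4 pixels). The tin was missed in the final scene picture but was unchanged in the top picture. The robot was clear of everything at hand-in.

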